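# Nudge two thrust washers into their counterbores

### The job

Two plain steel thrust washers lie loose on top of the dark metal gearbox end plate. With the fingertips, push each one across the plate until it drops into the round recess of its own size, the larger washer into the larger recess and the smaller into the smaller, both lying flat and fully down. Only push them: do not pick a washer up off the plate, and leave the nut and the tools lying about where they are.

Things in the scene. Friction and masses are not known exactly. Their poses are not given: they have to be found in the camera images.
- end_plate: Flat dark grey metal gearbox end plate, fixed to the worktop: 170 mm (its x) by 270 mm (its y) by 25 mm thick; origin at the centre of its underside, z up, so its smooth top face is 25 mm above the origin. Two round recesses (counterbores) are sunk 8 mm into the top side by side in its far (+x) half; a shaft hole goes on through each. Yaw within 0.35 rad.
- large_seat (a point): Centre of the mouth of the larger recess, level with the plate's top face (plate x +28, y +65 mm). Recess 66 mm in diameter, 8 mm deep, 1.5 mm chamfer round the mouth, 36 mm shaft hole in its floor.
- small_seat (a point): Centre of the mouth of the smaller recess, level with the plate's top face (plate x +28, y -65 mm). Recess 48 mm in diameter, 8 mm deep, 1.5 mm chamfer round the mouth, 20 mm shaft hole in its floor.
- large_washer: The larger loose steel washer: 60 mm outside diameter, 32 mm hole, 8 mm thick, 0.13 kg nominal. Origin at the centre of its underside, z along its axis. Starts flat on the plate's top face in the half nearer the robot, to the left or to the right; seated, its top is flush with the plate and its origin 8 mm below the seat point.
- small_washer: The smaller loose steel washer: 42 mm outside diameter, 18 mm hole, 8 mm thick, 0.07 kg nominal. Origin and axes as for the larger. Starts flat on the plate at the other side from the larger one; it would also drop into the larger recess, which is wrong. Seated, its origin is 8 mm below its seat point.
- hex_nut: Bystander: steel hex nut, 22 mm across, 10 mm high, lying on the plate near the middle of its far edge. Origin under its centre.
- wrench_13: Bystander: combination spanner, 192 mm long, 9 mm thick, lying on the worktop just behind the plate's far edge, roughly parallel to it. Origin under its centre.
- sanding_block: Bystander: cork sanding block, 63 by 111 mm, 32 mm high, on the worktop to the left of the plate. Origin under its centre.
- paint_brush: Bystander: flat paint brush with a wooden handle, 215 mm long, 54 mm wide, 15 mm thick, on the worktop to the left of the plate. Origin under its centre.
- tape_measure: Bystander: yellow steel tape measure, 80 by 34 mm, 68 mm high, on the worktop to the right of the plate. Origin under its centre.
There are look-alikes about, which are no part of the job. What is shaped like the small_washer but orange is not meant.

How it is judged:
By the outcome, as a careful person would: the job done as asked, in the order asked, and still so for the second after the job is handed in, with the robot touching nothing.
It also fails if it takes over 48 s, if anything falls off the work surface, if the arm or the gripper's body presses on something with over 40 N, if the wrist force passes 120 N, or if a joint passes its speed limit or range.

### The arm

A 6-joint arm with a two-finger parallel gripper is mounted at the origin on a cart in front of the work surface, level with it; the furniture and walls round the work are solid. World frame = base frame: x ahead of the robot, y to its left, z up, the work surface at z = 0. Lengths are in m, angles in rad, forces in N, time in s.
With the tool pointing down it reaches from about 0.3 to 0.775 m from the base axis. Payload 14.6 kg.
Tool frame: the origin (TCP) lies at the very end of the fingers, on their centre line; the grasp point (between the pads) lies 19 mm behind it (pinch_z is the distance from the TCP to the grasp point, in m); z points along the fingers, y is the direction in which the jaws open and shut (so a half turn about z gives the same grasp; the last joint's range is limited). The gripper opens to 94 mm and grips with 3 to 60 N. Pads are 16 mm wide; open, the fingers measure 119 mm over their backs; the gripper's body (75 mm by 177 mm) begins 78 mm behind the grasp point.
Start: joints at [1.276, 0.3, 1.521, -0, 1.321, -0.067], TCP at [0.124, 0.536, 0.205] pointing down, gripper open.
Joint ranges: [-3.03, 3.03], [-0.79, 2.21], [0.23, 2.52], [-1.04, 4.18], [0, 3.07], [-2.55, 2.55]. Speed limits (rad/s): [2.22, 2.22, 2.57, 3.14, 3.14, 3.14].

### API

Orientations are given as [roll, pitch, yaw] about the fixed x, y, z axes, in that order (R = Rz(yaw) Ry(pitch) Rx(roll)).
In Python, from station import get_obs, camera, hand_in, pinch_z gives the robot as it stands.
- The arm moves only by the tool servo_tool, never from a script. Its argument "moves" is a list that holds one entry, the list of rows, each a list of 7 numbers: the turn, a rotation vector about the tool's x, y, z normalised to -1 to 1, where 1 is pi/2 rad, then the shift along the tool's x, y, z normalised to -1 to 1, where 1 is 500 mm, then the closure, from 0 (fully open) to 1 (shut). In form: [[[rx, ry, rz, x, y, z, hand], ...]]. A call has 1 to 12 rows; each row is the pose to reach, as a shift and turn from the pose measured when the call began, along the tool's axes at that moment; what a row does not reach only later rows make up. A row lasts 1/12 s, in which the tool goes at most 41.7 mm and 7.16 degrees, less where a joint would pass 70% of its speed; a pose out of reach is approached as far as the arm can. A call with a number of a shift or a turn outside -1 to 1 is refused whole. A call with a gripper value outside its range is refused whole. The fingers move at their own pace and stop on an object; "squeeze" is the grip in N (left out, the last holds). Time passes only in rows, so rows that repeat a pose let the fingers close. It gives the time, the measured TCP pose, the force and the opening at its end, in the units of the state.
- get_obs(): the state, without advancing time (a new reading comes with each control period).
- camera(name): name is "scene" or "top"; returns a dict with "color" (480x640x3 uint8, red, green, blue), "intrinsics" (3x3 intrinsics, pixels), "rvec" (rotation vector, rad) and "tvec" (3), from world to camera coordinates, as OpenCV has them. Camera axes: x right, y down, z forward; pixel columns grow to the right and rows downward; lengths in m; the calibration is good to about 2 mm. A picture is of the moment at which its call begins. There is no depth.
- hand_in(): hands the job in, once; it reports no verdict.
The state is a dict: "time_s": time; "qpos": joint angles; "joint_vel": joint speeds; "tau": joint torques, N m; "ee_pos": TCP position; "eef_rot": TCP orientation; "force": force on the tool from outside, world axes, zero at the start; "moment": the same for the moment, N m; "grip_width": finger opening in m.
Only numpy, scipy, OpenCV 4.12 (cv2) and the standard library are available. Lean on these libraries where they do the work, as an engineer would, in place of code of your own. Each camera call takes 0.05 s, during which the arm holds its last target.

## Working session

There is one attempt and no reset: what is moved stays moved. The work goes in short steps, Python scripts to look and compute and a tool call to move; the robot and the scene stay as the last step left them, time stands still between calls to the robot, and variables do not carry over. Pictures are saved under pics/ and viewed, and the job is handed in when it is done.

Besides the shell and the picture viewer there is one more tool, called by a JSON object that holds its "method" and its "body". servo_tool: Moves the arm, as the interface text tells. Scaled input: -1 to 1 covers 500 mm each way for a shift and pi/2 rad each way for a turn. Its arguments: {"type":"object","properties":{"moves":{"type":"array"},"squeeze":{"type":"number"}},"required":["moves"]}

```bash
mkdir -p pics; cat > h.py <<'E'
import numpy as np, cv2
from station import get_obs, camera
def snap(name,fn):
    c=camera(name); cv2.imwrite('pics/'+fn,c['color'][:,:,::-1]); 
    np.savez('pics/'+fn+'.npz',**c); return c
def ray(c,uv,z):
    R,_=cv2.Rodrigues(np.array(c['rvec'],float)); t=np.array(c['tvec'],float).ravel()
    K=np.array(c['intrinsics'],float)
    d=R.T@np.linalg.inv(K)@np.array([uv[0],uv[1],1.]); o=-R.T@t
    return o+d*(z-o[2])/d[2]
def proj(c,p):
    return cv2.projectPoints(np.array(p,float).reshape(-1,1,3),np.array(c['rvec'],float),np.array(c['tvec'],float),np.array(c['intrinsics'],float),None)[0].reshape(-1,2)
E
python3 - <<'E'
from h import *
for n in('scene','top'):
    c=snap(n,n+'0.png'); print(ray(c,(320,240),.025))
print(get_obs())
E
```

```text
[0.59965168 0.01672298 0.025     ]
[0.55589306 0.03770296 0.025     ]
{'time_s': 0.1, 'qpos': array([ 1.27637693e+00,  3.00386731e-01,  1.52154102e+00, -1.99878997e-05,
        1.32071020e+00, -6.65877768e-02]), 'joint_vel': array([ 0.00069709,  0.00076641, -0.00262351,  0.0002544 ,  0.00129461,
       -0.00023461]), 'tau': array([ 1.18438802e-03, -5.32654703e+01, -3.53285944e+01,  7.09829642e-02,
        2.34662258e-02, -7.00404053e-05]), 'ee_pos': array([0.12415542, 0.53554891, 0.20494956]), 'eef_rot': array([-3.14054839e+00, -5.02342279e-05,  2.91376597e+00]), 'force': array([ 0.10346108,  0.45161215, -0.9116186 ]), 'moment': array([ 0.0306422 , -0.0552317 , -0.00717604]), 'grip_width': 0.09414892897516317}
```

View pics/scene0.png

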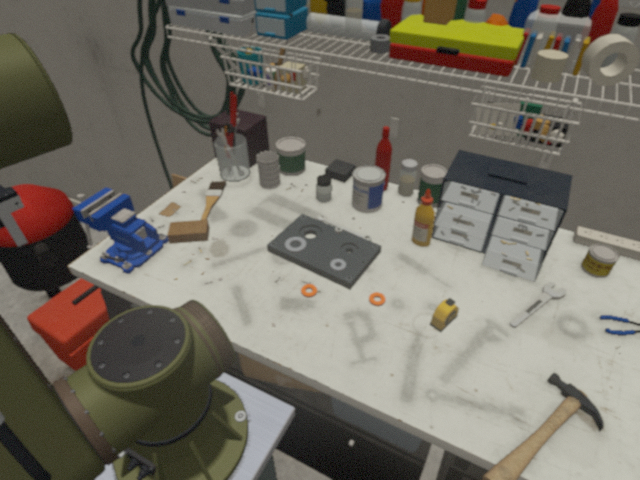

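View pics/top0.png

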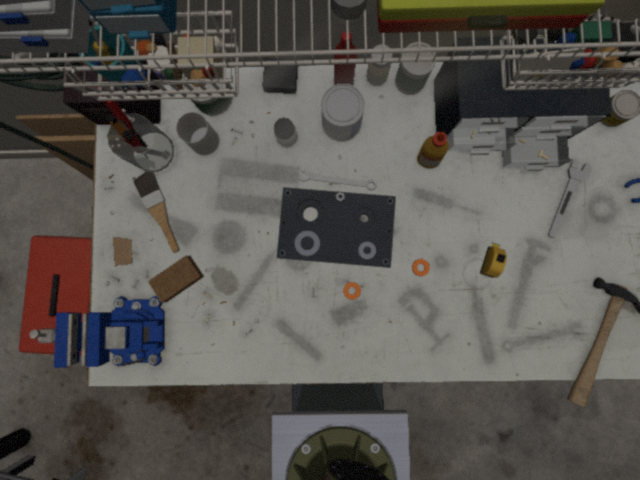

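The top view shows the plate spanning about (278–395, 188–267). The large washer is near (307,243), the small one near (367,250), and the recesses are near (311,214) and (364,218). The orange look-alikes lie off the plate. I'll enlarge this area and measure.

```bash
python3 - <<'E'
from h import *
c=dict(np.load('pics/top0.png.npz')); im=c['color'][:,:,::-1]
cr=im[180:275,268:405]; cv2.imwrite('pics/crop0.png',cv2.resize(cr,None,fx=5.5,fy=5.5,interpolation=cv2.INTER_CUBIC))
g=cv2.cvtColor(im,cv2.COLOR_BGR2GRAY)
m=np.zeros_like(g); m[180:275,268:405]=(g[180:275,268:405]<105)
m=cv2.morphologyEx(m,cv2.MORPH_OPEN,np.ones((5,5)))
cs,_=cv2.findContours(m,cv2.RETR_EXTERNAL,cv2.CHAIN_APPROX_NONE)
k=max(cs,key=cv2.contourArea); 
w=np.array([ray(c,p[0],.025)[:2] for p in k])
r=cv2.minAreaRect((w*1000).astype(np.float32)); print('plate',r)
# washers
m2=np.zeros_like(g); cv2.drawContours(m2,[cv2.convexHull(k)],-1,255,-1)
hsv=cv2.cvtColor(im,cv2.COLOR_BGR2HSV)
m2=cv2.erode(m2,np.ones((3,3)))&((g>105)*255).astype(np.uint8)
n,l,s,ce=cv2.connectedComponentsWithStats(m2)
for i in range(1,n):
    if s[i,4]>15:
        kk,_=cv2.findContours((l==i).astype(np.uint8),cv2.RETR_EXTERNAL,cv2.CHAIN_APPROX_NONE)
        ww=np.array([ray(c,p[0],.033)[:2]*1000 for p in kk[0]]).astype(np.float32)
        print(s[i],ce[i],cv2.minEnclosingCircle(ww))
E
```

```text
plate ((588.4149780273438, 13.726211547851562), (303.7256164550781, 174.62928771972656), 84.70809173583984)
[274 191   8   9  39] [278.51282051 195.25641026] ((664.851806640625, 134.8124542236328), 11.183484077453613)
[304 208  13  13 140] [309.91428571 213.75      ] ((618.4916381835938, 60.32887649536133), 16.106124877929688)
[270 212  10  37 174] [275.23563218 226.05172414] ((581.254638671875, 147.73464965820312), 43.251243591308594)
```

View pics/crop0.png

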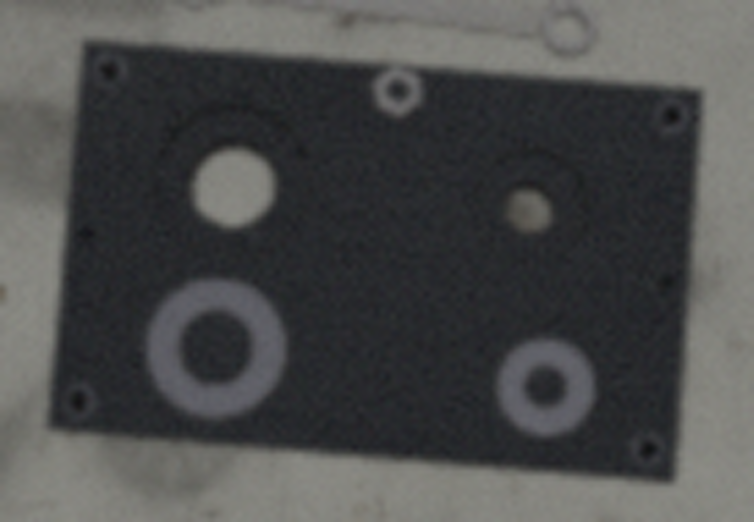

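```bash
cat >> h.py <<'E'
def crop2px(p,x0=268,y0=180,s=5.5): return ((p[0]+.5)/s-.5+x0,(p[1]+.5)/s-.5+y0)
def washers(c,z=.033,lo=80,P=None):
    im=c['color'][:,:,::-1]; g=cv2.cvtColor(im,cv2.COLOR_BGR2GRAY); return g
E
python3 - <<'E'
from h import *
c=dict(np.load('pics/top0.png.npz')); im=c['color']; g=cv2.cvtColor(im,cv2.COLOR_RGB2GRAY)
P=[ray(c,crop2px(p),.025)[:2]*1000 for p in [(85,42),(702,90),(673,480),(50,430)]]
print(np.round(P,1)); print([np.linalg.norm(P[i]-P[i-1]).round(1) for i in range(4)], np.mean(P,0))
ys=P[0]-P[1]+P[3]-P[2]; yaw=np.arctan2(-ys[0],ys[1]); xs=P[0]-P[3]+P[1]-P[2]; print('yaw',yaw,np.arctan2(xs[1],xs[0]))
yaw=.5*(yaw+np.arctan2(xs[1],xs[0]))
R=np.array([[np.cos(yaw),-np.sin(yaw)],[np.sin(yaw),np.cos(yaw)]]); ce=np.mean(P,0)
print('seats',ce+R@[28,65],ce+R@[28,-65])
for n,p in(('L',(216,348)),('S',(546,387)),('nut',(398,91))): 
    q=ray(c,crop2px(p),.033)[:2]*1000; print(n,q,R.T@(q-ce))
for n,p in(('Lh',(234,187)),('Sh',(529,210))): print(n,ray(c,crop2px(p),.017)[:2]*1000,ray(c,crop2px(p),.0)[:2]*1000)
Rm,_=cv2.Rodrigues(c['rvec']);print('cam',-Rm.T@c['tvec'].ravel())
# refine by masks
for n,p,r in(('L',(216,348),17),('S',(546,387),13)):
    u=crop2px(p); yy,xx=np.mgrid[:480,:640]; d=np.hypot(xx-u[0],yy-u[1])
    w=np.clip(g.astype(float)-60,0,None)*(d<r); q=((xx*w).sum()/w.sum(),(yy*w).sum()/w.sum())
    print(n,u,q,ray(c,q,.033)[:2]*1000)
c=dict(np.load('pics/scene0.png.npz')); im=c['color'][:,:,::-1]
cv2.imwrite('pics/crop1.png',cv2.resize(im[205:295,258:390],None,fx=5.5,fy=5.5,interpolation=cv2.INTER_CUBIC))
E
```

```text
[[ 684.3  123.9]
 [ 657.2 -142.8]
 [ 489.6 -124.9]
 [ 515.9  140.6]]
[np.float64(169.1), np.float64(268.1), np.float64(168.6), np.float64(266.8)] [586.73767732  -0.82393374]
yaw -0.10004240518332987 -0.1028839263434636
seats [621.17746983  61.00567641] [608.00987834 -68.32573715]
L [549.15612376  68.40660631] [-44.40057627  65.06788509]
S [529.78666883 -71.43165086] [-49.50631427 -76.01310368]
nut [658.24602492 -11.51528447] [72.22350012 -3.39334456]
Lh [620.38010802  60.38584467] [622.73722796  61.17827437]
Sh [607.58899994 -67.47480927] [609.74044793 -68.73828821]
cam [0.47378658 0.01110322 1.07426056]
L (306.8636363636364, 242.86363636363637) (np.float64(306.9244054360136), np.float64(242.92940732351832)) [548.99883659  68.26643533]
S (366.8636363636364, 249.95454545454544) (np.float64(366.7665090494049), np.float64(249.99527148214577)) [529.69604304 -71.20288963]
```

View pics/crop1.png

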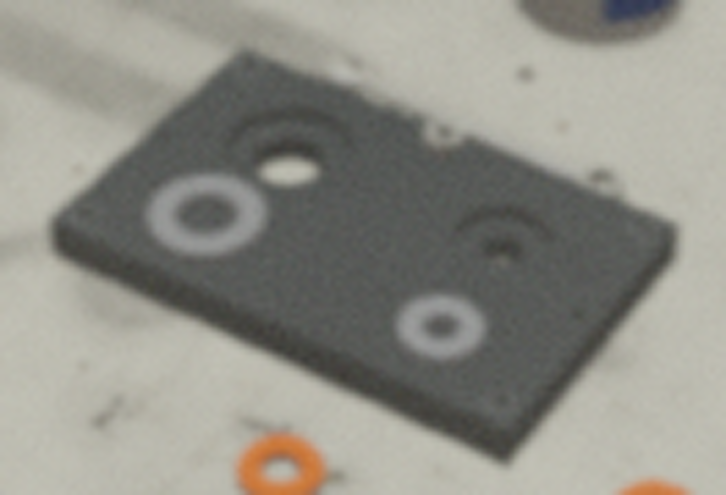

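The scene view agrees: both washers lie flat in the near half, and both recesses are empty. I'll approach behind the large washer with the fingers partly closed so that two fingertips cradle its rear edge.

```bash
cat >> h.py <<'E'
from scipy.spatial.transform import Rotation as Ro
def goal(p,yaw,o=None):
    o=o or get_obs(); R0=Ro.from_euler('xyz',o['eef_rot'])
    Rt=Ro.from_euler('xyz',[np.pi,0,yaw])
    return np.round(np.r_[(R0.inv()*Rt).as_rotvec()/(np.pi/2), R0.inv().apply(np.array(p)-o['ee_pos'])/.5],4)
def plan(w,s,back,z,yawoff=np.pi):
    w=np.array(w);s=np.array(s);d=(s-w)/np.linalg.norm(s-w); a=np.arctan2(d[1],d[0])
    return np.r_[w-d*back,z],a+yawoff,d
E
python3 - <<'E'
from h import *
p,y,d=plan((.549,.0683),(.6212,.061),.052,.10)
print(p,y,d); print(goal(p,y))
E
```

```text
[0.49726377 0.07353095 0.1       ] 3.0408270592651947 [ 0.99492744 -0.10059516]
[-7.000e-04 -1.000e-04 -8.090e-02 -9.356e-01 -7.314e-01  2.106e-01]
```

{"method": "servo_tool", "body": {"moves": [[[0, 0, -0.0405, -0.468, -0.366, 0, 0.72], [-0.0007, 0, -0.0809, -0.9356, -0.7314, 0.05, 0.72], [-0.0007, 0, -0.0809, -0.9356, -0.7314, 0.05, 0.72], [-0.0007, 0, -0.0809, -0.9356, -0.7314, 0.05, 0.72], [-0.0007, 0, -0.0809, -0.9356, -0.7314, 0.05, 0.72], [-0.0007, 0, -0.0809, -0.9356, -0.7314, 0.05, 0.72], [-0.0007, 0, -0.0809, -0.9356, -0.7314, 0.05, 0.72], [-0.0007, 0, -0.0809, -0.9356, -0.7314, 0.05, 0.72], [-0.0007, 0, -0.0809, -0.9356, -0.7314, 0.05, 0.72], [-0.0007, 0, -0.0809, -0.9356, -0.7314, 0.05, 0.72], [-0.0007, 0, -0.0809, -0.9356, -0.7314, 0.05, 0.72], [-0.0007, 0, -0.0809, -0.9356, -0.7314, 0.05, 0.72]]], "squeeze": 10}}

```text
time_s: 1.1
ee_pos: [0.4388, 0.1451, 0.1845]
eef_rot: [3.141, -0.0, 3.041]
force: [0.2, 1.0, -0.1]
grip_width: 0.0263
```

```bash
python3 - <<'E'
from h import *
p,y,d=plan((.549,.0683),(.6212,.061),.052,.06)
print(goal(p,y)); p[2]=.0275; print(goal(p,y))
E
```

```text
[ 1.000e-04 -1.000e-04 -0.000e+00 -1.308e-01 -1.307e-01  2.489e-01]
[ 1.000e-04 -1.000e-04 -0.000e+00 -1.308e-01 -1.307e-01  3.139e-01]
```

{"method": "servo_tool", "body": {"moves": [[[0, 0, 0, -0.065, -0.065, 0.05, 0.72], [0, 0, 0, -0.1308, -0.1307, 0.1, 0.72], [0, 0, 0, -0.1308, -0.1307, 0.17, 0.72], [0, 0, 0, -0.1308, -0.1307, 0.22, 0.72], [0, 0, 0, -0.1308, -0.1307, 0.249, 0.72], [0, 0, 0, -0.1308, -0.1307, 0.249, 0.72], [0, 0, 0, -0.1308, -0.1307, 0.249, 0.72]]]}}

```text
time_s: 1.68
ee_pos: [0.497, 0.0735, 0.0599]
eef_rot: [-3.141, -0.001, 3.041]
force: [-0.1, -0.1, 0.0]
grip_width: 0.0266
```

```bash
python3 - <<'E'
from h import *
p,y,d=plan((.549,.0683),(.6212,.061),.052,.0275)
print(get_obs()['ee_pos'],p,goal(p,y))
c=snap('top','t1.png'); cv2.imwrite('pics/t1c.png',cv2.resize(c['color'][180:275,268:405,::-1],None,fx=5.5,fy=5.5,interpolation=cv2.INTER_CUBIC))
E
```

```text
[0.49701798 0.07350354 0.0598519 ] [0.49726377 0.07353095 0.0275    ] [-0.0001 -0.0009 -0.0001 -0.0006  0.0001  0.0647]
```

View pics/t1c.png

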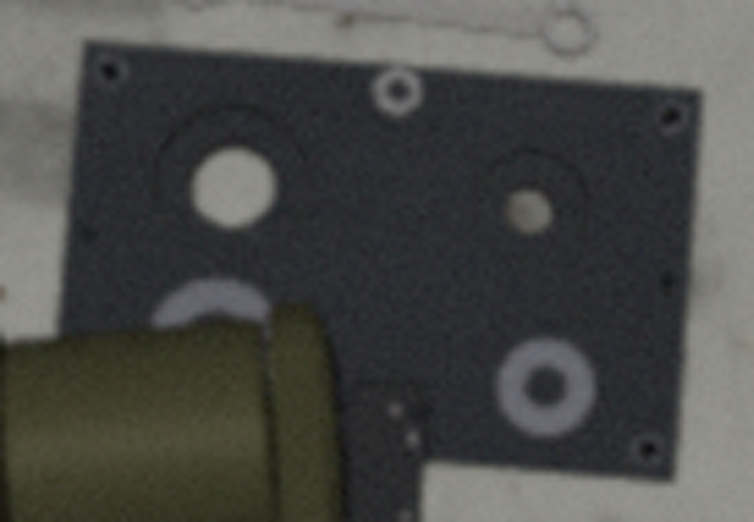

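{"method": "servo_tool", "body": {"moves": [[[0, 0.0009, 0, 0, 0, 0.03, 0.72], [0, 0.0009, 0, 0, 0, 0.055, 0.72], [0, 0.0009, 0, 0, 0, 0.0647, 0.72], [0, 0.0009, 0, 0, 0, 0.0647, 0.72], [0, 0.0009, 0, -0.012, 0, 0.0647, 0.72], [0, 0.0009, 0, -0.024, 0, 0.0647, 0.72], [0, 0.0009, 0, -0.034, 0, 0.0647, 0.72], [0, 0.0009, 0, -0.044, 0, 0.0647, 0.72], [0, 0.0009, 0, -0.054, 0, 0.0647, 0.72], [0, 0.0009, 0, -0.064, 0, 0.0647, 0.72], [0, 0.0009, 0, -0.074, 0, 0.0647, 0.72], [0, 0.0009, 0, -0.084, 0, 0.0647, 0.72]]]}}

```text
time_s: 2.73
ee_pos: [0.5399, 0.0695, 0.0286]
eef_rot: [3.141, -0.001, 3.041]
force: [-2.4, 1.1, 2.3]
grip_width: 0.0263
```

```bash
python3 - <<'E'
from h import *
o=get_obs(); s=np.array([.6212,.061]); d=np.array([.99493,-.1006]); 
print(o['ee_pos'],o['force'],o['grip_width'],goal(np.r_[s-d*.035,.0275],3.0408))
for n in('top','scene'):c=snap(n,n+'2.png')
b=lambda n,y,x:cv2.resize(dict(np.load(f'pics/{n}2.png.npz'))['color'][y:y+95,x:x+130,::-1],None,fx=3,fy=3,interpolation=cv2.INTER_CUBIC)
cv2.imwrite('pics/2c.png',np.hstack([b('top',180,268),b('scene',205,258)]))
E
```

```text
[0.53989759 0.06945983 0.02857256] [-2.35927921  1.12478672  2.31629321] 0.026280553239273575 [ 0.0002 -0.0006  0.0001 -0.0935 -0.0005  0.0021]
```

View pics/2c.png

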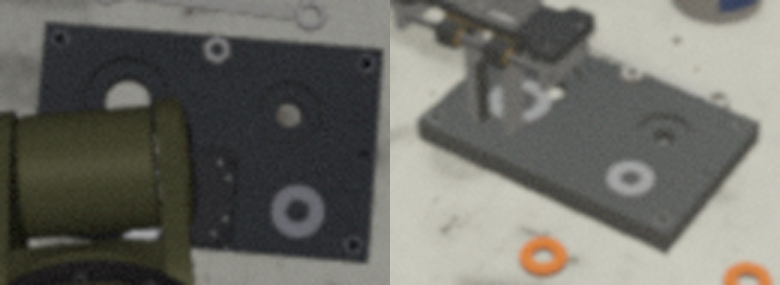

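The scene view shows the large washer cradled ahead of the fingers and moving toward its recess. I'll keep pushing.

{"method": "servo_tool", "body": {"moves": [[[0, 0, 0, -0.01, 0, 0.0015, 0.72], [0, 0, 0, -0.02, 0, 0.0015, 0.72], [0, 0, 0, -0.03, 0, 0.0015, 0.72], [0, 0, 0, -0.04, 0, 0.0015, 0.72], [0, 0, 0, -0.05, 0, 0.0015, 0.72], [0, 0, 0, -0.058, 0, 0.0015, 0.72], [0, 0, 0, -0.066, 0, 0.0015, 0.72], [0, 0, 0, -0.073, 0, 0.0015, 0.72], [0, 0, 0, -0.079, 0, 0.0015, 0.72], [0, 0, 0, -0.084, 0, 0.0015, 0.72], [0, 0, 0, -0.087, 0, 0.0015, 0.72], [0, 0, 0, -0.087, 0, 0.0015, 0.72]]]}}

```text
time_s: 3.83
ee_pos: [0.5838, 0.065, 0.0277]
eef_rot: [3.141, 0.0, 3.041]
force: [-1.3, -0.5, 0.1]
grip_width: 0.0267
```

```bash
python3 - <<'E'
from h import *
o=get_obs(); s=np.array([.6212,.061]); d=np.array([.99493,-.1006]); 
print(o['ee_pos'],o['force'],o['grip_width'],goal(np.r_[s-d*.035,.0275],3.0408))
c=snap('scene','scene3.png')
cv2.imwrite('pics/3c.png',cv2.resize(c['color'][205:295,258:390,::-1],None,fx=5.5,fy=5.5,interpolation=cv2.INTER_CUBIC))
E
```

```text
[0.5837657  0.06495026 0.02772644] [-1.26025219 -0.48237198  0.05031581] 0.02672876699819543 [ 0.0002  0.0001  0.     -0.0053 -0.0003  0.0005]
```

View pics/3c.png

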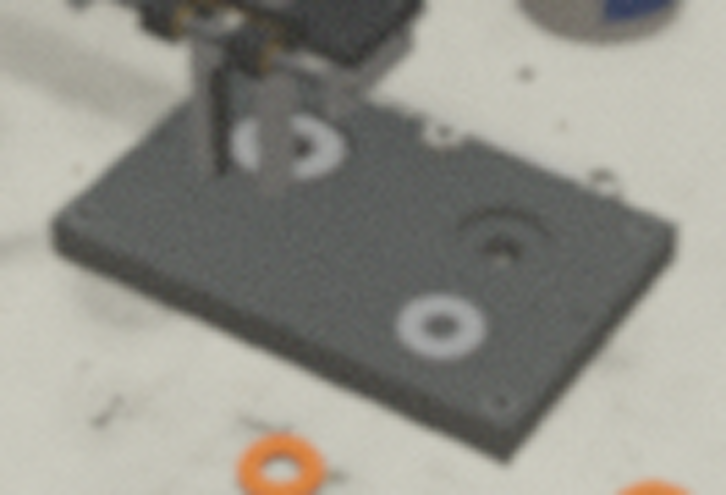

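{"method": "servo_tool", "body": {"moves": [[[0, 0, 0, -0.002, 0, 0, 0.72], [0, 0, 0, -0.004, 0, 0, 0.72], [0, 0, 0, -0.0055, 0, 0, 0.72], [0, 0, 0, -0.0055, 0, 0, 0.72]]]}}

```text
time_s: 4.22
ee_pos: [0.5865, 0.0647, 0.0278]
eef_rot: [3.141, 0.0, 3.041]
force: [-0.4, -0.1, 0.4]
grip_width: 0.0265
```

```bash
python3 - <<'E'
from h import *
o=get_obs(); 
print(o['ee_pos'],o['force'],o['grip_width'])
c=snap('scene','scene4.png')
cv2.imwrite('pics/4c.png',cv2.resize(c['color'][205:295,258:390,::-1],None,fx=5.5,fy=5.5,interpolation=cv2.INTER_CUBIC))
s=np.array([.6212,.061])
for z in(.025,.033):
  print(z,[(np.array(proj(c,np.r_[s+.03*np.array(k),z])[0])-[258,205])*5.5 for k in((1,0),(-1,0),(0,1),(0,-1))])
E
```

```text
[0.58653215 0.06469551 0.02781571] [-0.42779723 -0.1369087   0.41247099] 0.02652913014127647
0.025 [array([311.87581895, 110.7262408 ]), array([257.01553382, 176.39443718]), array([234.84465384, 126.42669727]), array([335.76939011, 159.91518148])]
0.033 [array([311.64596586,  98.98597547]), array([256.54371176, 164.54887931]), array([234.29187447, 114.66087708]), array([335.63514412, 148.0931374 ])]
```

View pics/4c.png

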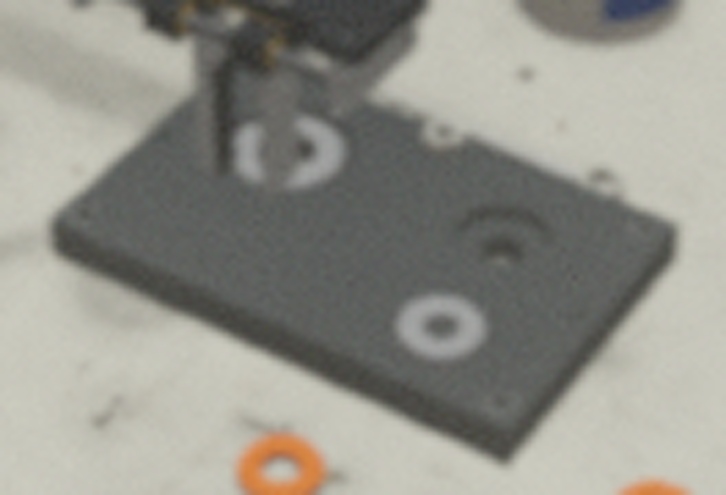

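The washer now appears lower, with its rim level with the plate, so it looks dropped in. I'll lift and move behind the small washer.

```bash
python3 - <<'E'
from h import *
p,y,d=plan((.5297,-.0713),(.608,-.0683),.042,.06)
print(p,y,d,goal(p,y))
E
```

```text
[ 0.48773079 -0.07290802  0.06      ] 3.179888098232408 [0.99926682 0.03828609] [ 2.000e-04  2.000e-04 -8.850e-02  1.687e-01 -2.937e-01 -6.460e-02]
```

{"method": "servo_tool", "body": {"moves": [[[0, 0, 0, 0, 0, -0.06, 0.72], [0, 0, -0.02, 0.04, -0.06, -0.09, 0.72], [0, 0, -0.05, 0.08, -0.12, -0.09, 0.72], [0, 0, -0.0885, 0.12, -0.18, -0.09, 0.72], [0, 0, -0.0885, 0.15, -0.24, -0.09, 0.72], [0, 0, -0.0885, 0.1687, -0.2937, -0.08, 0.72], [0, 0, -0.0885, 0.1687, -0.2937, -0.065, 0.72], [0, 0, -0.0885, 0.1687, -0.2937, -0.065, 0.72], [0, 0, -0.0885, 0.1687, -0.2937, -0.065, 0.72]]]}}

```text
time_s: 5.02
ee_pos: [0.4879, -0.0726, 0.0601]
eef_rot: [3.141, 0.0, -3.104]
force: [-0.1, -0.2, 0.7]
grip_width: 0.0263
```

```bash
python3 - <<'E'
from h import *
p,y,d=plan((.5297,-.0713),(.608,-.0683),.042,.0275)
print(get_obs()['ee_pos'],p,goal(p,y))
for n in('top','scene'):c=snap(n,n+'5.png')
b=lambda n,y,x:cv2.resize(dict(np.load(f'pics/{n}5.png.npz'))['color'][y:y+95,x:x+130,::-1],None,fx=3,fy=3,interpolation=cv2.INTER_CUBIC)
cv2.imwrite('pics/5c.png',cv2.resize(np.vstack([b('top',180,268),b('scene',205,258)]),None,fx=1.05,fy=1.05))
E
```

```text
[ 0.48792164 -0.07258066  0.06013424] [ 0.48773079 -0.07290802  0.0275    ] [ 0.0003  0.     -0.0002  0.0004 -0.0007  0.0653]
```

View pics/5c.png

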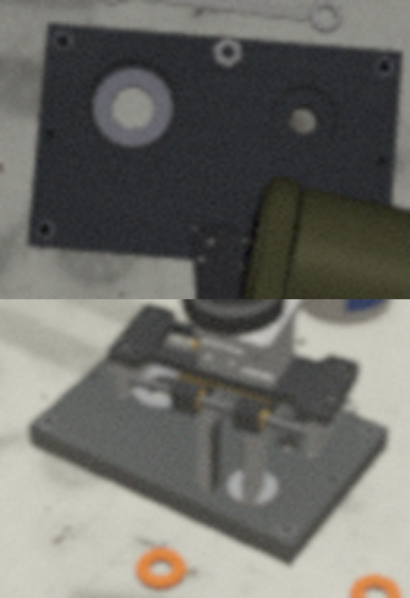

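The large washer is centred in its recess in the top view, at about (133,107) in the composite. Now the small one.

{"method": "servo_tool", "body": {"moves": [[[0, 0, 0, 0, -0.0007, 0.03, 0.72], [0, 0, 0, 0, -0.0007, 0.055, 0.72], [0, 0, 0, 0, -0.0007, 0.0653, 0.72], [0, 0, 0, 0, -0.0007, 0.0653, 0.72], [0, 0, 0, -0.012, -0.0007, 0.0653, 0.72], [0, 0, 0, -0.024, -0.0007, 0.0653, 0.72], [0, 0, 0, -0.034, -0.0007, 0.0655, 0.72], [0, 0, 0, -0.044, -0.0007, 0.0655, 0.72], [0, 0, 0, -0.054, -0.0007, 0.0655, 0.72], [0, 0, 0, -0.064, -0.0007, 0.0655, 0.72], [0, 0, 0, -0.074, -0.0007, 0.0655, 0.72], [0, 0, 0, -0.084, -0.0007, 0.0655, 0.72]]]}}

```text
time_s: 6.12
ee_pos: [0.5307, -0.0708, 0.0277]
eef_rot: [3.141, 0.0, -3.102]
force: [-1.2, 0.1, 1.9]
grip_width: 0.0265
```

```bash
python3 - <<'E'
from h import *
p,y,d=plan((.608,-.0683),(.6863,-.0653),.0245,.0275)
o=get_obs();print(o['ee_pos'],o['force'],p,goal(p,y))
c=snap('scene','scene6.png')
cv2.imwrite('pics/6c.png',cv2.resize(c['color'][205:295,258:390,::-1],None,fx=4,fy=4,interpolation=cv2.INTER_CUBIC))
E
```

```text
[ 0.5307431  -0.07080654  0.02771264] [-1.1759213   0.11549251  1.8707123 ] [ 0.58351796 -0.06923801  0.0275    ] [ 0.0002  0.0003  0.0007 -0.1056 -0.001   0.0005]
```

View pics/6c.png

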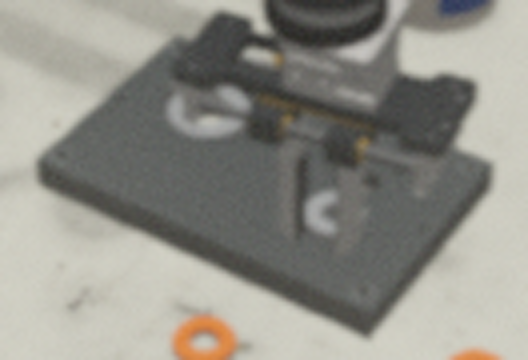

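The small washer is cradled and moving. I'll finish the push.

{"method": "servo_tool", "body": {"moves": [[[0, 0, 0, -0.01, 0, 0.0005, 0.72], [0, 0, 0, -0.02, -0.0005, 0.0005, 0.72], [0, 0, 0, -0.03, -0.0008, 0.0005, 0.72], [0, 0, 0, -0.04, -0.001, 0.0005, 0.72], [0, 0, 0, -0.05, -0.001, 0.0005, 0.72], [0, 0, 0, -0.06, -0.001, 0.0005, 0.72], [0, 0, 0, -0.07, -0.001, 0.0005, 0.72], [0, 0, 0, -0.079, -0.001, 0.0005, 0.72], [0, 0, 0, -0.087, -0.001, 0.0005, 0.72], [0, 0, 0, -0.093, -0.001, 0.0005, 0.72], [0, 0, 0, -0.098, -0.001, 0.0005, 0.72], [0, 0, 0, -0.101, -0.001, 0.0005, 0.72]]]}}

```text
time_s: 7.17
ee_pos: [0.5822, -0.0693, 0.0275]
eef_rot: [3.141, 0.001, -3.102]
force: [-0.7, -0.2, -0.8]
grip_width: 0.026
```

{"method": "servo_tool", "body": {"moves": [[[0, 0, 0, -0.003, 0, 0, 0.72], [0, 0, 0, -0.005, 0, 0, 0.72], [0, 0, 0, -0.007, 0, 0, 0.72], [0, 0, 0, -0.007, 0, 0, 0.72]]]}}

```text
time_s: 7.5
ee_pos: [0.5858, -0.0692, 0.0275]
eef_rot: [3.141, 0.001, -3.102]
force: [0.3, -0.6, 0.8]
grip_width: 0.0262
```

```bash
python3 - <<'E'
from h import *
p,y,d=plan((.608,-.0683),(.6863,-.0653),.0245,.0275)
o=get_obs();print(o['ee_pos'],o['force'],p,goal(p,y))
c=snap('scene','scene7.png')
cv2.imwrite('pics/7c.png',cv2.resize(c['color'][205:295,258:390,::-1],None,fx=5,fy=5,interpolation=cv2.INTER_CUBIC))
E
```

```text
[ 0.58583058 -0.06918803  0.02754259] [ 0.30483886 -0.58295444  0.81526707] [ 0.58351796 -0.06923801  0.0275    ] [0.0001 0.0008 0.0007 0.0046 0.0001 0.0001]
```

View pics/7c.png

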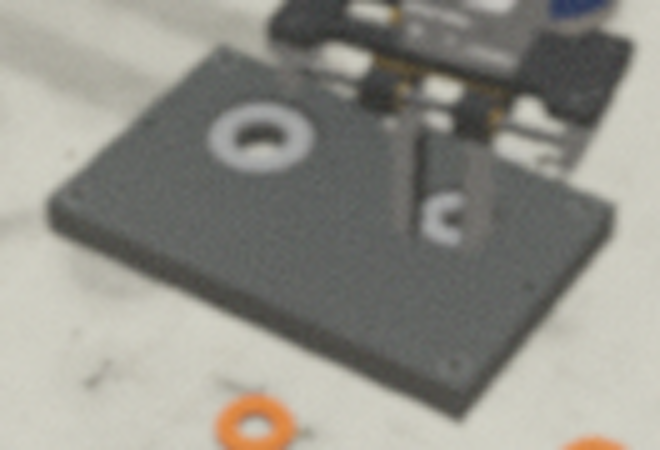

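Both look dropped. I'll lift straight up and clear the view.

{"method": "servo_tool", "body": {"moves": [[[0, 0, 0, 0, 0, -0.06, 0.72], [0, 0, 0, 0, 0, -0.13, 0.72], [0, 0, 0, 0.05, 0.05, -0.2, 0.72], [0, 0, 0, 0.1, 0.12, -0.26, 0.72], [0, 0, 0, 0.15, 0.2, -0.3, 0.72], [0, 0, 0, 0.2, 0.28, -0.3, 0.72], [0, 0, 0, 0.25, 0.36, -0.3, 0.72], [0, 0, 0, 0.3, 0.44, -0.3, 0.72], [0, 0, 0, 0.33, 0.52, -0.3, 0.72], [0, 0, 0, 0.36, 0.6, -0.3, 0.72], [0, 0, 0, 0.36, 0.65, -0.3, 0.72], [0, 0, 0, 0.36, 0.65, -0.3, 0.72]]]}}

```text
time_s: 8.55
ee_pos: [0.3913, 0.2511, 0.1779]
eef_rot: [3.141, 0.002, -3.101]
force: [1.7, -0.9, 0.3]
grip_width: 0.0262
```

```bash
python3 - <<'E'
from h import *
print(get_obs()['ee_pos'])
T=snap('top','top8.png');S=snap('scene','scene8.png')
a=cv2.resize(T['color'][180:275,268:405,::-1],None,fx=5,fy=5,interpolation=cv2.INTER_CUBIC)
b=cv2.resize(S['color'][205:295,258:390,::-1],None,fx=5,fy=5,interpolation=cv2.INTER_CUBIC)
cv2.imwrite('pics/8a.png',a);cv2.imwrite('pics/8b.png',b)
for nm,s,r,rr in(('L',(.6212,.061),.03,.033),('S',(.608,-.0683),.021,.024)):
  for cn,c in(('top',T),('scene',S)):
    g=cv2.cvtColor(c['color'],cv2.COLOR_RGB2GRAY)
    ctr=proj(c,[s[0],s[1],.025])[0]; yy,xx=np.mgrid[:480,:640]
    th=85 if cn=='top' else 120
    m=((g>th)&(np.hypot(xx-ctr[0],yy-ctr[1])<(22 if nm=='L' else 15))).astype(np.uint8)
    k,_=cv2.findContours(m,cv2.RETR_EXTERNAL,cv2.CHAIN_APPROX_NONE); k=max(k,key=cv2.contourArea)
    el=cv2.fitEllipse(cv2.convexHull(k)); 
    q=[ray(c,el[0],z)[:2]*1000 for z in(.025,.033)]
    print(nm,cn,np.round(el[0],2),np.round(el[1],2),np.round(q,1),'seat px z25/z33',proj(c,[s[0],s[1],.025]).round(2),proj(c,[s[0],s[1],.033]).round(2))
E
```

```text
[0.39127672 0.25113836 0.17785924]
L top [309.66 213.64] [23.52 23.62] [[619.2  61.1]
 [618.1  60.8]] seat px z25/z33 [[309.71 212.79]] [[309.54 212.33]]
L scene [309.52 230.16] [41.86 43.11] [[624.2  63.5]
 [615.8  58.8]] seat px z25/z33 [[309.8  231.01]] [[309.73 228.86]]
S top [364.02 217.95] [16.2  16.29] [[606.1 -67.5]
 [605.1 -66.9]] seat px z25/z33 [[364.36 217.16]] [[364.6  216.73]]
S scene [348.48 248.44] [ 9.96 15.2 ] [[603.9 -69.1]
 [595.8 -72.6]] seat px z25/z33 [[348.82 247.46]] [[348.93 245.29]]
```

View pics/8a.png

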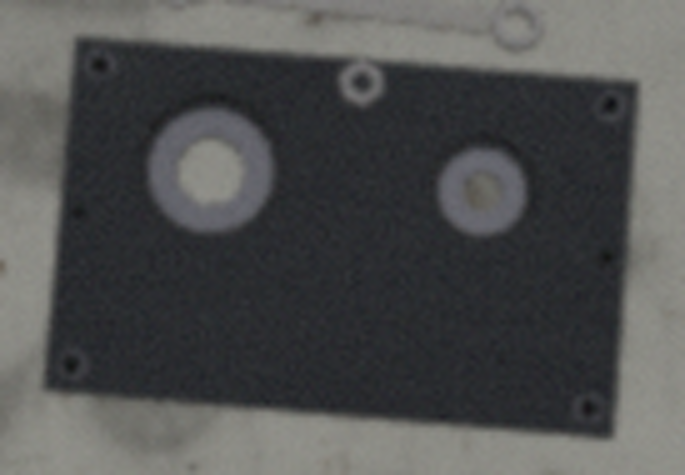

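View pics/8b.png

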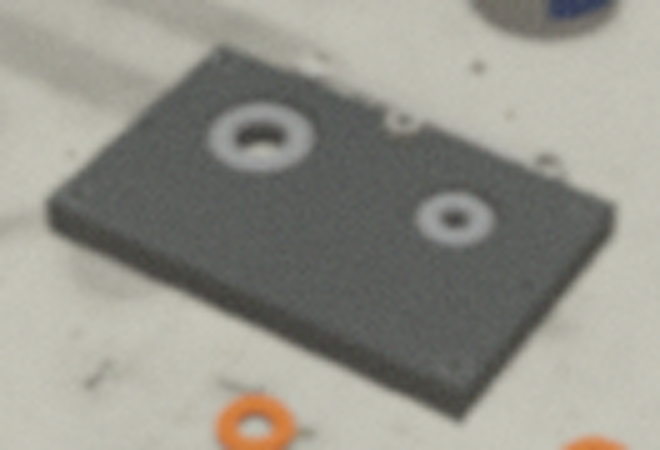

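```bash
python3 - <<'E'
from h import *
T=dict(np.load('pics/top8.png.npz'));S=dict(np.load('pics/scene8.png.npz'))
a=np.linspace(0,2*np.pi,200)
def ring(cx,cy,r,z,tilt=0): # tilt: rear (-x) raised by
    return np.c_[cx+r*np.cos(a),cy+r*np.sin(a),z-tilt/2*np.cos(a)]
def meas(c,ctr,win,lo=None):
    g=cv2.cvtColor(c['color'],cv2.COLOR_RGB2GRAY).astype(np.float32); x0,y0=(ctr-win).round().astype(int); n=2*win
    k=cv2.resize(g[y0:y0+n,x0:x0+n],None,fx=8,fy=8,interpolation=cv2.INTER_CUBIC)
    m=(k>lo).astype(np.uint8); cs,_=cv2.findContours(m,cv2.RETR_EXTERNAL,cv2.CHAIN_APPROX_NONE)
    h=max(cs,key=cv2.contourArea)[:,0]; h=(h+.5)/8-.5+[x0,y0]; return h
for nm,s,r,w in(('L',(.6190,.061),.03,18),('S',(.606,-.0675),.021,13)):
  for cn,c,lo in(('top',T,82),('scene',S,125)):
    h=meas(c,proj(c,[*s,.025])[0],w if cn=='top' else w-2,lo)
    print(nm,cn,'meas u',h[:,0].min().round(1),h[:,0].max().round(1),'v',h[:,1].min().round(1),h[:,1].max().round(1))
    for z,t in((.025,0),(.033,0),(.029,.008)):
        p=proj(c,ring(*s,r,z,t)); print('   pred',z,t,p.min(0).round(1),p.max(0).round(1))
# calibration check using plate corners in scene
yaw=-.1015;R=np.array([[np.cos(yaw),-np.sin(yaw)],[np.sin(yaw),np.cos(yaw)]])
for k in((85,135),(85,-135),(-85,-135),(-85,135)):
    q=np.r_[np.array([.5867,-.0008])+R@np.array(k)/1000,.025]; print('corner in 8b',((proj(S,q)[0]-[258,205]+.5)*5-.5).round(0))
E
```

```text
L top meas u 297.7 321.7 v 201.8 225.6
   pred 0.025 0 [297.1 201.2] [322.3 226.3]
   pred 0.033 0 [296.8 200.7] [322.3 225.9]
   pred 0.029 0.008 [297.  201.2] [322.3 225.9]
L scene meas u 299.6 319.7 v 225.4 238.7
   pred 0.025 0 [299.  224.8] [319.9 238.3]
   pred 0.033 0 [298.9 222.7] [319.9 236.1]
   pred 0.029 0.008 [298.9 224.7] [319.9 236.3]
S top meas u 355.7 372.2 v 209.6 226.2
   pred 0.025 0 [355.2 209.2] [372.9 226.8]
   pred 0.033 0 [355.3 208.7] [373.2 226.5]
   pred 0.029 0.008 [355.2 209.2] [373.1 226.5]
S scene meas u 341.1 355.9 v 243.3 253.4
   pred 0.025 0 [340.6 242.7] [355.9 253. ]
   pred 0.033 0 [340.7 240.6] [356.  250.8]
   pred 0.029 0.008 [340.7 242.6] [355.9 251. ]
corner in 8b [218.  41.]
corner in 8b [618. 202.]
corner in 8b [462. 391.]
corner in 8b [ 42. 198.]
```

Both measured outlines match flat washers with their tops at z = 25 mm, not raised or tilted ones. Nothing else has moved, so I'll hand in.

```bash
python3 -c "
from station import hand_in; print(hand_in())"
```

```text
the job is handed in; nothing more can be done
None
```

Both washers are in their own recesses: the larger in the larger, the smaller in the smaller. I pushed each one across the plate with two part-closed fingertips behind its rear edge. I lifted neither washer, and handed in at about 9 s of the 48 s allowed.

- **Seating:** in both final camera views, the outlines match flat washers with their tops level with the plate to within about 0.6 px. A raised or tilted washer would be about 2 px off.
- **Centring:** both sit about 2 mm toward the robot from the measured seat centres, which is within the 3 mm of play in each recess.
- **Surroundings:** the nut had not moved in the close-up views of the plate. The orange look-alikes and the part of the spanner in view also looked the same. I did not check the sanding block, brush or tape measure again. The arm was clear of the plate at hand-in.
- **Forces:** the readings after each move stayed below about 4 N.
- **Disagreement:** the plate corners, projected into the scene view, came out about 1–2 px off, which fits the 2 mm calibration. A first rough circle fit in the scene view merged in background and gave poor values, so I replaced it with the outline comparison above.

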